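# Load a colour pan into the paint tray

### The job

Slide the blue colour pan along the wooden tray's loading shelf and over the raised lip so that it drops into the well, and push it on until it lies flat and fully home against the end stop; bed it there by holding a steady push of about 8 newtons for one second, never letting the push pass 15, and do not pick it up. Then slide the steel keeper bar fully across behind the pan to lock it in. Leave the tin, the palette knife and the brush pot where they are.

Things in the scene. Friction and masses are not known exactly. Their poses are not given: they have to be found in the camera images.
- tray: fixed beech tray. Origin on the bench below the lip's well-side edge, on the centre line; z up, +x = push direction (shelf, lip, well, stop). Tray-frame mm, heights over the bench: base board x -171..132, y +-82; loading shelf x -171..-12, z 12; well floor z 9, from x 0 on, y +-47, side walls z 18. Two flared guides, top z 18, funnel the shelf from y +-75 at x -40 to y +-47 at the lip.
- lip (a point): middle of the lip's crest (tray x -2, y 0, z 16 mm; tray's axes). The lip spans y +-47 mm: a ramp from z 12 at x -12 up to z 16 at x -4, flat crest to x 0, then a sheer drop to the well floor at z 9.
- seat (a point): point on the well floor (tray x 58, y 0, z 9 mm; tray's axes). The end stop is a rigid wooden block, top z 30, screwed down across the well; its setting differs each time and is not measured: its face stands anywhere from x 102 to x 117, so find it by touch. Fully home, the middle of the pan's underside is then 0 to 15 mm beyond this point along +x, and the gap between pan and lip is 14 to 29 mm.
- pan: round flat steel pan, blue top, loose, 0.11 to 0.23 kg, 88 mm across, 16 thick, lower edge bevelled 3; starts on the shelf, up to 22 mm off the centre line. Origin: centre of underside. Too wide to grip; push its rear rim. Its top is z 28 on the shelf, z 25 in the well: fingertips at z 19 to 22 clear lip and walls and bear on it. Slides at 1 to 4 N, drops when its rear has passed the lip; over 15 N mars it.
- keeper (a joint): keeper travel in m: 0 = parked open (starts at 0 to 0.003), 0.058 = closed at its end; grows along the tray's +y. Friction about 1.5 N; stays where it is left.
- keeper_knob (a point): top centre of the keeper's upright black knob, 16 mm across, from z 27 to z 57; at tray x 7, y -108 mm parked, y -50 closed. It stands on a steel bar (tray x 2.5..11.5, z 19..27) reaching 25 mm behind the knob and 55 mm ahead of it along the tray's +y: tip at y -53 parked, +5 closed. The bar runs in a ledge at y -140..-62. It passes behind the pan with 2.5 mm to spare or more if the pan is home.
- tin: bystander: upright tin with red label, 64 mm across, 120 mm high, beyond the tray's end stop. Origin: centre of underside.
- knife: bystander: palette knife, 200 mm long, lying on the bench between the tray and the brush pot. Its length is along its x.
- brush_pot: bystander: white pot with brushes, 76 mm across, about 270 mm high with its brushes, which splay 60 mm from its axis. Origin: centre of underside.
Mind the look-alikes: they are no part of the job. Several things have the shape of the pan; the one meant has the colours described above.

How it is judged:
By the outcome, as a careful person would: the job done as asked, in the order asked, and still so for the second after the job is handed in, with the robot touching nothing.
It also fails if it takes over 61 s, if anything falls off the work surface, if the arm or the gripper's body presses on something with over 40 N, if the wrist force passes 120 N, or if a joint passes its speed limit or range.

### The arm

A 6-joint arm with a two-finger parallel gripper is mounted at the origin on the work surface. World frame = base frame: x ahead of the robot, y to its left, z up, the work surface at z = 0. Lengths are in mm, angles in degrees, forces in N, time in s.
With the tool pointing down it reaches from about 300 to 850 mm from the base axis. Payload 4.2 kg.
Tool frame: the origin (TCP) lies midway between the tips of the shut fingers; the grasp point (between the pads) lies 19 mm behind it (env.grasp_offset is the distance from the TCP to the grasp point, in mm); z points along the fingers, y is the line along which they close (so a half turn about z gives the same grasp; the last joint's range is limited). The gripper opens to 91 mm and grips with 3 to 60 N. Pads are 32 mm wide; open, the fingers measure 118 mm over their backs; the gripper's body (76 mm by 178 mm) begins 60 mm behind the grasp point.
Start: joints at [68.239, 18.312, 89.639, -0, 72.044, -1.146], TCP at [202.453, 538.197, 213.976] pointing down, gripper open.
Joint ranges: [-177.97, 177.97], [-48.28, 115.42], [12.27, 149.76], [-77.06, 257.06], [2.81, 150.46], [-146.56, 146.56]. Speed limits (degrees/s): [147.25, 147.25, 180, 180, 180, 180].

### API

Orientations are given as [roll, pitch, yaw] about the fixed x, y, z axes, in that order (R = Rz(yaw) Ry(pitch) Rx(roll)).
In Python, from workcell import env, optics gives the robot as it stands. The module is installed in compiled form; this text tells all that it offers.
- The arm moves only by the tool send_rows, never from a script. Its argument "targets" is a list that holds one entry, the list of rows, each a list of 7 numbers: the turn, a rotation vector about the world's x, y, z scaled (see below), then the shift along the world's x, y, z scaled (see below), then the closure, from -1 (fully open) to 1 (shut). In form: [[[rx, ry, rz, x, y, z, gripper], ...]]. A call has 1 to 12 rows; each row shifts and turns the commanded pose from where the row before left it; what a row does not reach is not made up. The controller multiplies each number of a shift by 0.2 m and each number of a turn by pi/2 rad. A row lasts 1/10 s, in which the tool goes at most 50 mm and 8.59 degrees, less where a joint would pass 70% of its speed; a pose out of reach is approached as far as the arm can. A call with a number of a shift or a turn outside -1 to 1 is refused whole. A call with a gripper value outside its range is refused whole. The fingers move at their own pace and stop on an object; "grip_force" is the grip in N (left out, the last holds). Time passes only in rows, so rows that do not move let the fingers close. It gives the time, the measured TCP pose, the force, the opening and the grip force at its end, in the units of the state.
- env.state(): the state, without advancing time (a new reading comes with each control period).
- optics.grab_frame(name): name is "side" or "top" or "wrist"; returns (picture, depth): 400x640x3 uint8, red, green, blue; 400x640 float32, mm along the optical axis (not along the pixel's ray), 0 where there is no reading.
- optics.camera_info(name): a dict with "camera_matrix" (3x3 intrinsics, pixels), "R" (3x3) and "t" (3): a world point X has camera coordinates R X + t; the wrist camera has in their place "mount" (4x4, takes a point from camera to tool coordinates, whose origin is the TCP and whose axes are the flange's). Camera axes: x right, y down, z forward; pixel columns grow to the right and rows downward; lengths in mm; the calibration is good to about 2 mm. A picture is of the moment at which its call begins: read the wrist's pose just before it. camera_info takes no time and is no camera call.
- env.job_done(): hands the job in; it is judged then, once.
Trained networks look in the newest picture that a camera, given by its name, has taken for a name from the list of things; names that differ only in an ending like _2 or _b are one class to them, and where a whole thing is asked for, a point or a joint stands for the part that bears it (a point fixed in the world has none). Each returns a list of dicts, best first, with "conf" (0 to 1); they miss things now and then, are a little off and sometimes report something else, mostly with a low value. They report only what shows in the picture. A call takes as long as a camera call. They do not tell look-alikes from the thing itself.
- optics.silhouettes(camera, name): "mask" (400x640 bool, what is visible of it) and "at" ([column, row] in pixels, amid what is visible of it).
- optics.place_of(camera, name): "at" ([column, row] in pixels: a listed point, or the origin of a listed thing).
The state is a dict: "time_s": time; "qpos": joint angles; "qvel": joint speeds; "effort": joint torques, N m; "ee_pos": TCP position; "ee_rot": TCP orientation; "force": force on the tool from outside, world axes, zero at the start; "torque": the same for the moment, N m; "gripper_width": finger opening in mm; "gripper_force": force on a finger pad.
Only numpy, scipy, OpenCV 4.12 (cv2) and the standard library are available. Lean on these libraries where they do the work, as an engineer would, in place of code of your own. Each camera call takes 0.05 s, during which the arm holds its last target. There are 200 camera calls.

## Working session

There is one attempt and no reset: what is moved stays moved. The work goes in short steps, Python scripts to look and compute and a tool call to move; the robot and the scene stay as the last step left them, time stands still between calls to the robot, and variables do not carry over. Pictures are saved under pics/ and viewed, at most 10 in all, crops included, and the job is handed in when it is done.

Besides the shell and the picture viewer there is one more tool, called after ">>>" as name(argument=value, ...), one argument or row to a line, values as JSON. send_rows: Moves the arm, as the interface text tells. Its arguments: {"type":"object","properties":{"targets":{"type":"array"},"grip_force":{"type":"number"}},"required":["targets"]}

```bash
mkdir -p pics; cat > h.py <<'E'
import numpy as np, cv2
from workcell import env, optics
def grab(c):
    return optics.grab_frame(c)
def ray(c,uv):
    i=optics.camera_info(c);K=np.array(i["camera_matrix"]);R=np.array(i["R"]);t=np.array(i["t"])
    d=R.T@np.linalg.inv(K)@np.array([uv[0],uv[1],1.]);return -R.T@t,d
def at_z(c,uv,z):
    o,d=ray(c,uv);return o+d*(z-o[2])/d[2]
def cloud(c,dep):
    i=optics.camera_info(c);K=np.array(i["camera_matrix"]);R=np.array(i["R"]);t=np.array(i["t"])
    v,u=np.mgrid[:400,:640];P=np.stack([(u-K[0,2])/K[0,0]*dep,(v-K[1,2])/K[1,1]*dep,dep],-1)
    return (P-t)@R
def save(n,im): cv2.imwrite("pics/"+n,im[:,:,::-1])
E
python3 - <<'E'
from h import *
for c in("top","side"):
    p,d=grab(c);save(c+"0.png",p);np.savez(c+"0.npz",p=p,d=d)
    for n,z in(("lip",16),("seat",9),("pan",12),("keeper_knob",57),("tin",0),("knife",0),("brush_pot",0)):
        for r in optics.place_of(c,n)[:3]: print(c,n,round(r["conf"],2),np.round(r["at"],1),np.round(at_z(c,r["at"],z),1))
print(env.state())
E
```

```text
top lip 0.77 [279.8 202.5] [531.1  32.5  16. ]
top seat 0.64 [254.2 196.9] [546.3 100.7   9. ]
top pan 0.92 [270.6 271.7] [352.5  51.6  12. ]
top pan 0.77 [384.2 267.4] [ 366.9 -238.7   12. ]
top pan 0.74 [319.3 133.4] [721.3 -68.2  12. ]
top keeper_knob 0.62 [281.9 159.4] [636.2  26.8  57. ]
top tin 0.9 [203.9 178.2] [596.6 237.5   0. ]
top knife 0.94 [414.7 207. ] [ 526.5 -323.1    0. ]
top brush_pot 0.72 [464.  182.8] [ 593.7 -456.5    0. ]
top brush_pot 0.16 [312.5 212.2] [509. -53.   0.]
side lip 0.89 [295.1 194.5] [536.   31.7  16. ]
side seat 0.87 [286.2 182.8] [543.2  94.9   9. ]
side pan 0.88 [247.4 246.1] [337.  -56.2  12. ]
side pan 0.88 [232.3 216.8] [349.   58.4  12. ]
side pan 0.83 [295.4 290.9] [ 370.2 -239.    12. ]
side keeper_knob 0.59 [326.  170.4] [642.4  29.8  57. ]
side tin 0.88 [280.5 154.9] [599.6 226.8   0. ]
side knife 0.74 [369.6 285.8] [ 529.6 -320.1   -0. ]
side brush_pot 0.67 [426.5 315.5] [ 587.7 -453.8    0. ]
{'time_s': 0.8, 'qpos': array([ 6.82378661e+01,  1.83099385e+01,  8.96372546e+01, -2.70899945e-04,
        7.20442009e+01, -1.14579946e+00]), 'qvel': array([-0.07100736,  0.00987534,  0.09707427, -0.10211665, -0.00702739,
       -0.11680088]), 'effort': array([ 5.66583203e-04, -4.12308133e+01, -2.32220435e+01,  7.26531702e-02,
        3.77794309e-02,  1.39561126e-05]), 'ee_pos': array([202.47223003, 538.20233547, 214.00745687]), 'ee_rot': array([1.79991401e+02, 4.29757442e-04, 1.59383749e+02]), 'force': array([-0.58792825, -0.67504381, -0.34845579]), 'torque': array([-0.00357038,  0.00539212,  0.01102566]), 'gripper_force': 0.0, 'gripper_width': 90.96198584739612}
```

```bash
python3 - <<'E'
from h import *
p=np.load("top0.npz")["p"];cv2.imwrite("pics/topc.png",cv2.resize(p[110:310,180:480],None,fx=2.6,fy=2.6,interpolation=cv2.INTER_CUBIC)[:,:,::-1])
E
```

```text
(no output)
```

View pics/topc.png

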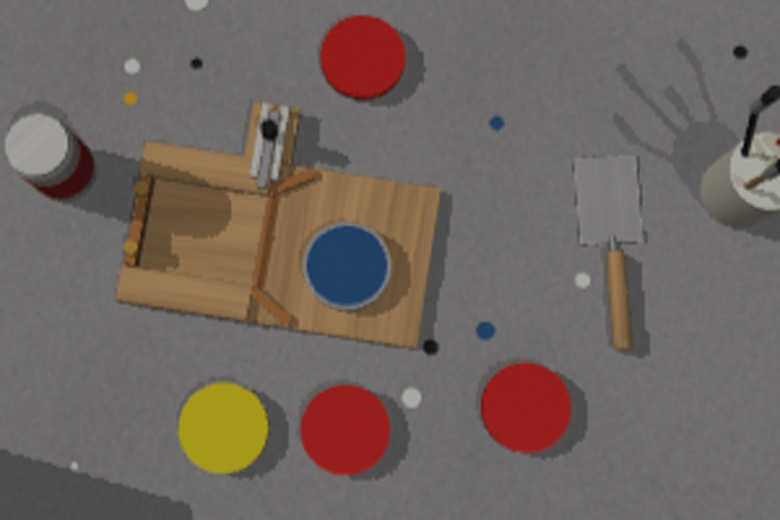

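View pics/side0.png

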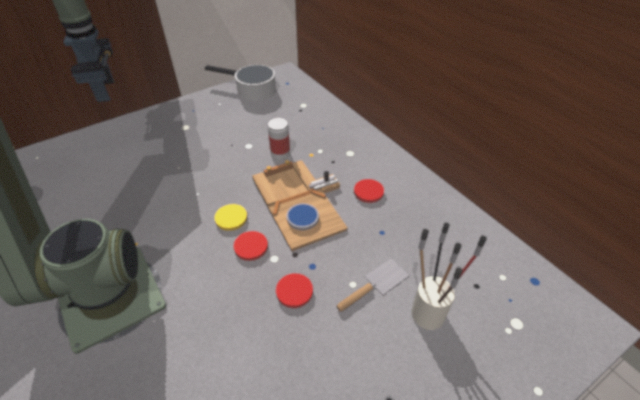

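The top crop shows the tray with its push direction to the left. The blue pan is at crop (347,265), i.e. full (313,212), the knob at crop (269,129), and the shelf corners at crop (438,187) and (418,347). The red and yellow pans are look-alikes. Next I'll fit the tray pose.

```bash
cat >> h.py <<'E'
from scipy.optimize import least_squares
def T2(q,X):
    c,s=np.cos(q[2]),np.sin(q[2]);X=np.asarray(X,float);return np.c_[q[0]+c*X[:,0]-s*X[:,1],q[1]+s*X[:,0]+c*X[:,1],X[:,2]]
def inv2(q,x,y):
    c,s=np.cos(q[2]),np.sin(q[2]);return c*(x-q[0])+s*(y-q[1]),-s*(x-q[0])+c*(y-q[1])
def proj(c,X):
    i=optics.camera_info(c);K=np.array(i["camera_matrix"]);P=(np.asarray(X)@np.array(i["R"]).T+np.array(i["t"]))@K.T
    return P[:,:2]/P[:,2:]
E
python3 - <<'E'
from h import *
f=lambda a:[180+a[0]/2.6,110+a[1]/2.6]
X=[[-171,-82,12],[-171,82,12],[132,82,18],[132,-82,18],[-2,0,16],[58,0,9],[7,-108,57]]
U=np.array([f((438,187)),f((418,347)),f((117,300)),f((147,143)),[279.8,202.5],[254.2,196.9],[281.9,159.4]])
US=np.array([[295.1,194.5],[286.2,182.8],[326,170.4]])
r=lambda q:np.r_[(proj("top",T2(q,X))-U).ravel(),(proj("side",T2(q,X[4:]))-US).ravel()]
s=least_squares(r,[533,33,1.45],loss="soft_l1");q=s.x;print(q[:2],np.degrees(q[2]));print(np.round(r(q).reshape(-1,2),1))
for c in("top","side"):
    p=np.load(c+"0.npz")["p"].astype(int);m=(p[...,2]>p[...,0]+45)
    n,l,st,ce=cv2.connectedComponentsWithStats(m.astype(np.uint8));k=1+np.argmax(st[1:,4])
    w=at_z(c,ce[k],28);print(c,ce[k],st[k],w,inv2(q,*w[:2]))
E
```

```text
[532.17800976  33.57617726] 82.18642749097363
[[ 0.1 -0.3]
 [-1.  -0.4]
 [-1.3  0.1]
 [-1.6 -0.7]
 [ 0.4 -0.3]
 [ 3.6  2.4]
 [ 0.4 -1.5]
 [-1.2  0.6]
 [-0.3  1.2]
 [ 0.1  1. ]]
top [312.92696629 211.58848315] [298 197  31  30 712] [506.56642251 -54.27077914  28.        ] (np.float64(-90.51325770170143), np.float64(13.430983934855034))
side [302.16780045 214.73696145] [289 205  28  20 441] [505.43235824 -55.63185307  28.        ] (np.float64(-92.01587130515763), np.float64(14.369480816617825))
```

>>> send_rows(
  targets=[
    [[0,0,-0.0536,0.1,-0.174,0.028,-0.1],[0,0,-0.0536,0.1,-0.174,0.028,-0.1],[0,0,-0.0536,0.1,-0.174,0.028,-0.1],[0,0,-0.0536,0.1,-0.174,0.028,-0.1],[0,0,-0.0536,0.1,-0.174,0.028,-0.1],[0,0,-0.0536,0.1,-0.174,0.028,-0.1],[0,0,-0.0536,0.1,-0.174,0.028,-0.1],[0,0,-0.0536,0.1,-0.174,0.028,-0.1]],
  ],
)

```text
time_s: 1.6
ee_pos: [363.0, 258.3, 259.3]
ee_rot: [179.9, -0.0, 120.6]
force: [0.9, 1.1, 0.4]
gripper_width: 50.1
gripper_force: 0.0
```

>>> send_rows(
  targets=[
    [[0,0,-0.0536,0.1,-0.174,0.028,-0.1],[0,0,-0.0536,0.1,-0.174,0.028,-0.1],[0,0,-0.0536,0.1,-0.174,0.028,-0.1],[0,0,-0.0536,0.1,-0.174,0.028,-0.1],[0,0,-0.0536,0.1,-0.174,0.028,-0.1],[0,0,-0.0536,0.1,-0.174,0.028,-0.1],[0,0,-0.0536,0.1,-0.174,0.028,-0.1],[0,0,-0.0536,0.1,-0.174,0.028,-0.1],[0,0,0,0,0,0,-0.1],[0,0,0,0,0,0,-0.1]],
  ],
)

```text
time_s: 2.6
ee_pos: [522.4, -19.0, 303.3]
ee_rot: [-180.0, -0.0, 82.1]
force: [0.1, -0.0, 0.3]
gripper_width: 50.3
gripper_force: 0.0
```

```bash
python3 - <<'E'
from h import *
s=env.state();print(s);p,d=grab("wrist");save("w1.png",p);np.savez("w1.npz",p=p,d=d,pos=s["ee_pos"],rot=s["ee_rot"])
i=optics.camera_info("wrist");print(i)
for n in("lip","seat","pan","keeper_knob"): print(n,optics.place_of("wrist",n))
E
```

```text
{'time_s': 2.6, 'qpos': array([-3.36786742e+00,  1.10368142e+01,  8.68545691e+01,  3.28077507e-02,
        8.21535754e+01,  4.49099125e+00]), 'qvel': array([ 1.89908786, -0.97500293,  1.30102228,  0.20206866,  0.09105172,
       -0.00554742]), 'effort': array([-1.03730332e+00, -3.49568725e+01, -2.49551278e+01, -2.38867354e-02,
       -4.76435060e-02,  6.01640044e-03]), 'ee_pos': array([522.40600225, -19.03200886, 303.27883316]), 'ee_rot': array([-1.79952633e+02, -2.88768162e-02,  8.21366378e+01]), 'force': array([ 0.14905515, -0.01780843,  0.29883408]), 'torque': array([-0.05090121,  0.02635023,  0.0023513 ]), 'gripper_force': 0.0, 'gripper_width': 50.28502754357955}
{'camera_matrix': array([[353.66436826,   0.        , 313.45470241],
       [  0.        , 353.66436826, 202.33415752],
       [  0.        ,   0.        ,   1.        ]]), 'mount': array([[ 1.32475636e-04, -9.62367998e-01, -2.71749551e-01,
         7.69427037e+01],
       [ 9.99999871e-01,  2.61010973e-04, -4.36847045e-04,
         3.01062992e-01],
       [ 4.91337231e-04, -2.71749458e-01,  9.62367908e-01,
        -1.70703013e+02],
       [ 0.00000000e+00,  0.00000000e+00,  0.00000000e+00,
         1.00000000e+00]])}
lip [{'at': [317.4, 121.5], 'conf': 0.75}]
seat [{'at': [315.4, 75.2], 'conf': 0.82}]
pan [{'at': [305.8, 189.9], 'conf': 0.87}, {'at': [191.1, 206.7], 'conf': 0.79}, {'at': [466.7, 176.8], 'conf': 0.62}, {'at': [172.8, 119.6], 'conf': 0.55}]
keeper_knob [{'at': [409.6, 120.3], 'conf': 0.7}]
```

View pics/w1.png

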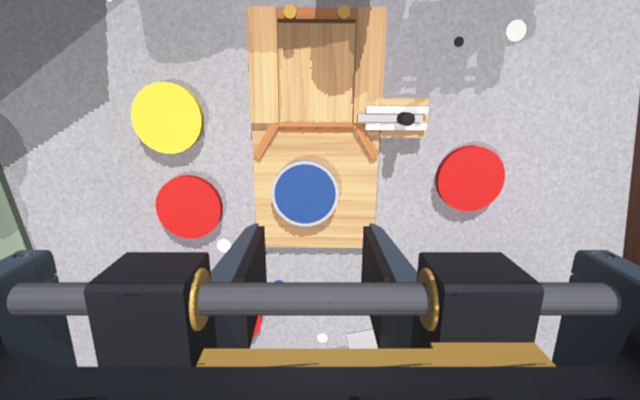

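The wrist view shows the blue pan at (305,193) on the shelf, the lip near row 126, the knob at (406,119), the keeper bar open, and the tray edges at columns 248–386. I'll refine the pose from this view.

```bash
cat >> h.py <<'E'
from scipy.spatial.transform import Rotation as Ro
def wproj(pos,rot,X):
    i=optics.camera_info("wrist");M=np.array(i["mount"]);R=Ro.from_euler("xyz",rot,degrees=True).as_matrix()
    P=((np.asarray(X)-pos)@R-M[:3,3])@M[:3,:3]@np.array(i["camera_matrix"]).T;return P[:,:2]/P[:,2:]
def wz(pos,rot,uv,z):
    i=optics.camera_info("wrist");M=np.array(i["mount"]);R=Ro.from_euler("xyz",rot,degrees=True).as_matrix()
    o=R@M[:3,3]+pos;d=R@M[:3,:3]@np.linalg.inv(i["camera_matrix"])@np.array([uv[0],uv[1],1.]);return o+d*(z-o[2])/d[2]
def blue(p):
    m=(p[...,2].astype(int)>p[...,0].astype(int)+45)
    n,l,st,ce=cv2.connectedComponentsWithStats(m.astype(np.uint8));k=1+np.argmax(st[1:,4]);return ce[k],st[k]
E
python3 - <<'E'
from h import *
w=np.load("w1.npz");pos,rot=w["pos"],w["rot"]
X=[[-171,-82,12],[-171,82,12],[132,82,18],[132,-82,18],[-2,0,16],[58,0,9],[7,-108,57]]
U=np.array([[377,248],[257,247],[248,8],[386,8],[317.4,121.5],[315.4,75.2],[409.6,120.3]])
r=lambda q:(wproj(pos,rot,T2(q,X))-U).ravel()
s=least_squares(r,[532,33.5,1.434],loss="soft_l1");q=s.x;print(q[:2],np.degrees(q[2]));print(np.round(r(q).reshape(-1,2),1))
print(np.round(r([532.2,33.6,np.radians(82.2)]).reshape(-1,2),1))
ce,st=blue(w["p"]);b=wz(pos,rot,ce,28);print(ce,st,b,inv2(q,*b[:2]))
t=np.radians(82.2)
for a in((-200,14),(-170,14)):print(T2(q,[[*a,0]]))
E
```

```text
[532.62865293  31.16047129] 82.07619644245759
[[-3.  -0.1]
 [ 0.5  0.7]
 [-2.2 -0.6]
 [ 1.3 -0.5]
 [-1.3  3.9]
 [ 0.9  0.4]
 [ 0.8 -0.6]]
[[-3.2 -1.8]
 [ 0.2 -0.7]
 [-3.2 -2.7]
 [ 0.5 -2.9]
 [-1.8  2. ]
 [ 0.2 -1.6]
 [ 0.3 -2.9]]
[304.57507875 193.45257263] [ 274  164   62   60 2857] [505.79111951 -53.93303479  28.        ] (np.float64(-87.98077293053021), np.float64(14.850642135354423))
[[ 491.19111271 -164.99999939    0.        ]]
[[ 495.32679396 -135.2864311     0.        ]]
```

>>> send_rows(
  targets=[
    [[0,0,0,-0.016,-0.07,-0.135,-0.1],[0,0,0,-0.016,-0.07,-0.135,-0.1],[0,0,0,-0.016,-0.07,-0.135,-0.1],[0,0,0,-0.016,-0.07,-0.135,-0.1],[0,0,0,-0.016,-0.07,-0.135,-0.1],[0,0,0,-0.016,-0.07,-0.135,-0.1],[0,0,0,-0.016,-0.07,-0.135,-0.1],[0,0,0,-0.016,-0.07,-0.135,-0.1],[0,0,0,-0.016,-0.07,-0.135,-0.1],[0,0,0,0,0,0,-0.1],[0,0,0,0,0,0,-0.1],[0,0,0,0,0,0,-0.1]],
  ],
)

```text
time_s: 4.05
ee_pos: [494.9, -144.1, 62.1]
ee_rot: [179.8, 0.0, 82.3]
force: [0.3, 0.0, 0.0]
gripper_width: 50.2
gripper_force: 0.0
```

```bash
python3 - <<'E'
from h import *
s=env.state();print(s["ee_pos"],s["ee_rot"],s["force"]);p,d=grab("wrist");save("w2.png",p);np.savez("w2.npz",p=p,d=d,pos=s["ee_pos"],rot=s["ee_rot"])
for n,z in(("lip",16),("seat",9),("keeper_knob",57),("pan",12)):
  for r in optics.place_of("wrist",n)[:2]: print(n,r,wz(s["ee_pos"],s["ee_rot"],r["at"],z))
ce,st=blue(p);print(ce,st,wz(s["ee_pos"],s["ee_rot"],ce,28))
q=[532.4,32.3,np.radians(82.15)]
X=[[-171,-82,12],[-171,82,12],[132,82,18],[132,-82,18],[-2,0,16],[0,47,18],[0,-47,18],[-40,75,18],[-40,-75,18],[100,47,18],[100,-47,18]]
o=p.copy()
for u in wproj(s["ee_pos"],s["ee_rot"],T2(q,X)): cv2.circle(o,tuple(int(round(v)) for v in u),3,(255,0,255),1)
save("w2o.png",o)
E
```

```text
[ 494.94937321 -144.09360338   62.14907496] [1.79823741e+02 1.48435266e-02 8.22545991e+01] [0.26594477 0.00195711 0.00600512]
pan {'at': [312.3, 77.8], 'conf': 0.83} [506.87182298 -53.93867046  12.        ]
pan {'at': [61.4, 117.4], 'conf': 0.66} [352.99676771 -55.96567817  12.        ]
[310.59863752  73.45114959] [  238     0   146   151 17615] [506.12767948 -52.594601    28.        ]
```

View pics/w2o.png

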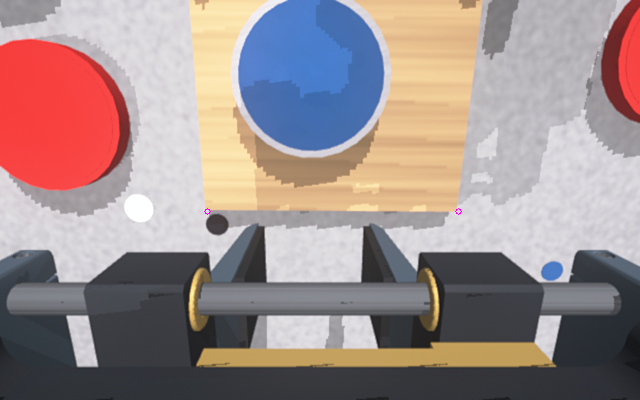

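The overlaid tray corners match the picture at (207,211) and (458,211), and the pan is centred between the fingers. Now I'll lower and approach.

>>> send_rows(
  targets=[
    [[0,0,0,0,0,-0.06,-0.1],[0,0,0,0,0,-0.06,-0.1],[0,0,0,0,0,-0.05,-0.1],[0,0,0,0,0,-0.038,-0.1],[0,0,0,0,0,0,-0.1],[0,0,0,0,0,0,-0.1]],
  ],
)

```text
time_s: 4.9
ee_pos: [493.6, -144.6, 18.6]
ee_rot: [-180.0, -0.0, 82.2]
force: [0.3, -0.5, 0.3]
gripper_width: 50.4
gripper_force: 0.0
```

>>> send_rows(
  targets=[
    [[0,0,0,0.0041,0.0297,0,-0.1],[0,0,0,0.0041,0.0297,0,-0.1],[0,0,0,0.0041,0.0297,0,-0.1],[0,0,0,0.0041,0.0297,0,-0.1],[0,0,0,0.0041,0.0297,0,-0.1],[0,0,0,0,0,0,-0.1],[0,0,0,0,0,0,-0.1]],
  ],
)

```text
time_s: 5.6
ee_pos: [497.8, -114.7, 19.0]
ee_rot: [180.0, 0.0, 82.2]
force: [0.2, -0.1, -0.2]
gripper_width: 50.1
gripper_force: 0.0
```

>>> send_rows(
  targets=[
    [[0,0,0,0.0014,0.0099,0.004,-0.1],[0,0,0,0.0014,0.0099,0.003,-0.1],[0,0,0,0.0014,0.0099,0,-0.1],[0,0,0,0.0014,0.0099,0,-0.1],[0,0,0,0.0014,0.0099,0,-0.1],[0,0,0,0.0014,0.0099,0,-0.1],[0,0,0,0.0053,0.0094,0,-0.1],[0,0,0,0.0053,0.0094,0,-0.1]],
  ],
)

```text
time_s: 6.4
ee_pos: [501.5, -99.1, 20.3]
ee_rot: [-180.0, 0.0, 82.2]
force: [-0.4, -1.3, 0.2]
gripper_width: 49.8
gripper_force: 0.3
```

>>> send_rows(
  targets=[
    [[0,0,0,0.0053,0.0094,0,-0.1],[0,0,0,0.0053,0.0094,0,-0.1],[0,0,0,0.0053,0.0094,0,-0.1],[0,0,0,0.0053,0.0094,0,-0.1],[0,0,0,0.0053,0.0094,0,-0.1],[0,0,0,0.0053,0.0094,0,-0.1],[0,0,0,0.0053,0.0094,0,-0.1],[0,0,0,0.0053,0.0094,0,-0.1]],
  ],
)

```text
time_s: 7.2
ee_pos: [510.1, -84.1, 20.4]
ee_rot: [180.0, -0.0, 82.2]
force: [-0.2, -1.0, -0.5]
gripper_width: 50.2
gripper_force: 0.3
```

```bash
cat > look.py <<'E'
from h import *
import sys
q=[532.4,32.3,np.radians(82.15)]
s=env.state();p,d=grab("wrist");save(sys.argv[1],p)
ce,st=blue(p);b=wz(s["ee_pos"],s["ee_rot"],ce,float(sys.argv[2]))
print("t",s["time_s"],"tcp tray",np.round(inv2(q,*s["ee_pos"][:2]),1),s["ee_pos"][2].round(1),"pan tray",np.round(inv2(q,*b[:2]),1),st,"F",s["force"].round(1), "w",s["gripper_width"].round(1))
E
python3 look.py w3.png 28
```

```text
Traceback (most recent call last):
  File "look.py", line 6, in <module>
    print("t",s["time_s"],"tcp tray",np.round(inv2(q,*s["ee_pos"][:2]),1),s["ee_pos"][2].round(1),"pan tray",np.round(inv2(q,*b[:2]),1),st,"F",s["force"].round(1), "w",s["gripper_width"].round(1))
                                                                                                                                                                        ^^^^^^^^^^^^^^^^^^^^^^^^
AttributeError: 'float' object has no attribute 'round'
```

>>> send_rows(
  targets=[
    [[0,0,0,0.0053,0.0094,0,-0.1],[0,0,0,0.0053,0.0094,0,-0.1],[0,0,0,0.0053,0.0094,0,-0.1],[0,0,0,0.0053,0.0094,0,-0.1],[0,0,0,0.0053,0.0094,0,-0.1],[0,0,0,0.0053,0.0094,0,-0.1],[0,0,0,0.0053,0.0094,0,-0.1],[0,0,0,0.0014,0.0099,0,-0.1]],
  ],
)

```text
time_s: 8.05
ee_pos: [518.0, -69.1, 20.4]
ee_rot: [180.0, 0.0, 82.2]
force: [0.0, -1.6, 0.3]
gripper_width: 50.2
gripper_force: 0.5
```

```bash
sed -i 's/s\["gripper_width"\].round(1)/s["gripper_width"]/' look.py; python3 look.py w3.png 28
```

```text
t 8.05 tcp tray [-102.4    0.4] 20.4 pan tray [-47.6   0.5] [  227    67   173   173 23470] F [ 0.  -1.6  0.3] w 50.18448972829108
```

View pics/w3.png

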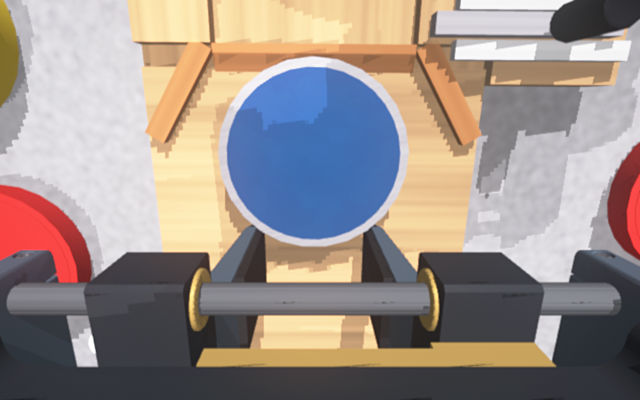

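The pan is centred between the guides (their feet are at columns 212 and 420, the pan at 314). Now I'll push over the lip.

>>> send_rows(
  targets=[
    [[0,0,0,0.0014,0.0099,0,-0.1],[0,0,0,0.0014,0.0099,0,-0.1],[0,0,0,0.0014,0.0099,0,-0.1],[0,0,0,0.0014,0.0099,0,-0.1],[0,0,0,0.0014,0.0099,0,-0.1],[0,0,0,0.0014,0.0099,0,-0.1]],
  ],
)

```text
time_s: 8.7
ee_pos: [519.5, -57.0, 20.4]
ee_rot: [180.0, -0.0, 82.2]
force: [-0.2, -1.6, -0.4]
gripper_width: 50.2
gripper_force: 0.5
```

>>> send_rows(
  targets=[
    [[0,0,0,0.0014,0.0099,0,-0.1],[0,0,0,0.0014,0.0099,0,-0.1],[0,0,0,0.0014,0.0099,0,-0.1],[0,0,0,0.0014,0.0099,0,-0.1],[0,0,0,0.0014,0.0099,0,-0.1],[0,0,0,0.0014,0.0099,0,-0.1],[0,0,0,0.0014,0.0099,0,-0.1],[0,0,0,0.0014,0.0099,0,-0.1],[0,0,0,0.0014,0.0099,0,-0.1],[0,0,0,0.0014,0.0099,0,-0.1]],
  ],
)

```text
time_s: 9.7
ee_pos: [522.2, -37.2, 20.4]
ee_rot: [180.0, -0.0, 82.2]
force: [0.5, -1.5, 0.4]
gripper_width: 50.0
gripper_force: 0.6
```

>>> send_rows(
  targets=[
    [[0,0,0,0.0014,0.0099,0,-0.1],[0,0,0,0.0014,0.0099,0,-0.1],[0,0,0,0.0014,0.0099,0,-0.1],[0,0,0,0.0014,0.0099,0,-0.1],[0,0,0,0.0014,0.0099,0,-0.1],[0,0,0,0.0014,0.0099,0,-0.1],[0,0,0,0.0014,0.0099,0,-0.1],[0,0,0,0.0014,0.0099,0,-0.1],[0,0,0,0.0014,0.0099,0,-0.1],[0,0,0,0.0014,0.0099,0,-0.1]],
  ],
)

```text
time_s: 10.7
ee_pos: [525.0, -17.5, 20.4]
ee_rot: [180.0, 0.0, 82.2]
force: [0.4, -1.9, 0.8]
gripper_width: 50.1
gripper_force: 0.8
```

```bash
python3 look.py w4.png 28
```

```text
t 10.7 tcp tray [-50.3   0.5] 20.4 pan tray [4.2 0.6] [  224    67   178   173 24128] F [ 0.4 -1.9  0.8] w 50.128543277514105
```

>>> send_rows(
  targets=[
    [[0,0,0,0.0014,0.0099,0,-0.1],[0,0,0,0.0014,0.0099,0,-0.1],[0,0,0,0.0014,0.0099,0,-0.1],[0,0,0,0.0014,0.0099,0,-0.1],[0,0,0,0.0014,0.0099,0,-0.1],[0,0,0,0.0014,0.0099,0,-0.1],[0,0,0,0.0014,0.0099,0,-0.1],[0,0,0,0.0014,0.0099,0,-0.1],[0,0,0,0.0014,0.0099,0,-0.1],[0,0,0,0.0014,0.0099,0,-0.1]],
  ],
)

```text
time_s: 11.75
ee_pos: [527.8, 2.3, 20.4]
ee_rot: [180.0, -0.0, 82.2]
force: [0.1, -0.2, -1.7]
gripper_width: 50.2
gripper_force: 0.2
```

>>> send_rows(
  targets=[
    [[0,0,0,0.0014,0.0099,0,-0.1],[0,0,0,0.0014,0.0099,0,-0.1],[0,0,0,0.0014,0.0099,0,-0.1],[0,0,0,0.0014,0.0099,0,-0.1],[0,0,0,0.0014,0.0099,0,-0.1],[0,0,0,0.0014,0.0099,0,-0.1],[0,0,0,0.0014,0.0099,0,-0.1],[0,0,0,0.0014,0.0099,0,-0.1]],
  ],
)

```text
time_s: 12.55
ee_pos: [530.1, 18.2, 20.4]
ee_rot: [180.0, -0.0, 82.2]
force: [-0.1, -0.6, 0.3]
gripper_width: 50.0
gripper_force: 0.2
```

```bash
python3 look.py w5.png 28
```

```text
t 12.55 tcp tray [-14.3   0.4] 20.4 pan tray [40.2  0.4] [  227    66   174   175 23757] F [-0.1 -0.6  0.3] w 50.03484521348429
```

View pics/w5.png

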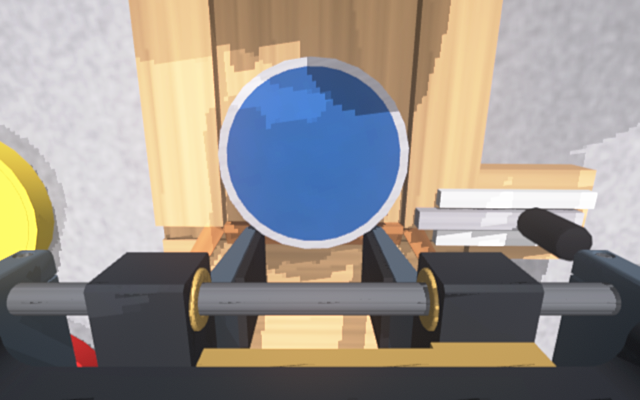

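The pan is over the well mouth and centred, and the bar tip at (417,220) is clear of the right finger.

>>> send_rows(
  targets=[
    [[0,0,0,0.001,0.0074,0,-0.1],[0,0,0,0.001,0.0074,0,-0.1],[0,0,0,0.001,0.0074,0,-0.1],[0,0,0,0.001,0.0074,0,-0.1],[0,0,0,0.001,0.0074,0,-0.1],[0,0,0,0.001,0.0074,0,-0.1],[0,0,0,0.001,0.0074,0,-0.1],[0,0,0,0.001,0.0074,0,-0.1],[0,0,0,0.001,0.0074,0,-0.1]],
  ],
)

```text
time_s: 13.5
ee_pos: [531.9, 31.5, 20.4]
ee_rot: [180.0, 0.0, 82.2]
force: [-0.1, -0.9, -0.3]
gripper_width: 50.1
gripper_force: 0.3
```

```bash
python3 look.py w6.png 25; python3 - <<'E'
from h import *
q=[532.4,32.3,np.radians(82.15)]
for c in("top","side"):
    p,d=grab(c);C=cloud(c,d);m=(p[...,2].astype(int)>p[...,0].astype(int)+45)
    ce,st=blue(p);b=at_z(c,ce,25);print(c,inv2(q,*b[:2]),st,C[int(ce[1]),int(ce[0])])
p,d=grab("wrist");s=env.state();i=optics.camera_info("wrist");M=i["mount"];K=i["camera_matrix"]
m=(p[...,2].astype(int)>p[...,0].astype(int)+45)&(d>0);v,u=np.nonzero(m);k=(v>60);v=v[k];u=u[k];D=d[v,u]
P=np.c_[(u-K[0,2])/K[0,0]*D,(v-K[1,2])/K[1,1]*D,D]@M[:3,:3].T+M[:3,3]
P=P@Ro.from_euler("xyz",s["ee_rot"],degrees=True).as_matrix().T+s["ee_pos"]
x,y=inv2(q,P[:,0],P[:,1]);k=(P[:,2]<45)&(P[:,2]>10);print(np.linalg.lstsq(np.c_[x-50,y,np.ones(len(x))][k],P[k,2],rcond=None)[0],k.sum())
E
```

```text
t 13.5 tcp tray [-0.9  0.4] 20.4 pan tray [53.6  0.5] [  229    68   170   169 22533] F [-0.1 -0.9 -0.3] w 50.07532264980255
top (np.float64(-686.6898785532475), np.float64(380.4641088403287)) [523 391  23   9 143] [  71.02205084 -577.09191789   64.80857084]
side (np.float64(32.86141089621084), np.float64(-12.476975106069954)) [288 179  12  12  94] [549.78623356  65.199954    23.99507515]
[-9.67560758e-04  2.81504239e-04  2.52946286e+01] 22478
```

```bash
python3 - <<'E'
from h import *
q=[532.4,32.3,np.radians(82.15)]
w=np.load("w1.npz");d=w["d"];i=optics.camera_info("wrist");M=i["mount"];K=i["camera_matrix"]
v,u=np.mgrid[:60,200:440];v=v.ravel();u=u.ravel();D=d[v,u]
P=np.c_[(u-K[0,2])/K[0,0]*D,(v-K[1,2])/K[1,1]*D,D]@M[:3,:3].T+M[:3,3]
P=P@Ro.from_euler("xyz",w["rot"],degrees=True).as_matrix().T+w["pos"]
x,y=inv2(q,P[:,0],P[:,1]);k=(abs(y)<35)&(x>80)&(x<135)
for a in range(84,134,3):
    j=k&(x>=a)&(x<a+3)
    if j.any(): print(a,j.sum(),P[j,2].mean().round(1))
E
```

```text
84 166 9.0
87 171 8.9
90 122 9.2
93 162 8.8
96 171 8.9
99 135 9.0
102 156 8.8
105 176 8.8
108 162 8.9
111 143 8.8
114 435 18.6
117 193 32.5
120 187 32.6
123 189 32.7
126 128 32.4
129 3 36.0
132 1 2.8
```

>>> send_rows(
  targets=[
    [[0,0,0,0.0007,0.005,0,-0.1],[0,0,0,0.0007,0.005,0,-0.1],[0,0,0,0.0007,0.005,0,-0.1]],
  ],
)

```text
time_s: 14.0
ee_pos: [532.3, 34.3, 20.4]
ee_rot: [180.0, 0.0, 82.2]
force: [0.9, -0.6, 0.3]
gripper_width: 50.3
gripper_force: 0.3
```

>>> send_rows(
  targets=[
    [[0,0,0,0.0007,0.005,0,-0.1],[0,0,0,0.0007,0.005,0,-0.1],[0,0,0,0.0007,0.005,0,-0.1],[0,0,0,0.0007,0.005,0,-0.1],[0,0,0,0.0007,0.005,0,-0.1],[0,0,0,0.0007,0.005,0,-0.1],[0,0,0,0.0007,0.005,0,-0.1],[0,0,0,0.0007,0.005,0,-0.1],[0,0,0,0.0007,0.005,0,-0.1]],
  ],
)

```text
time_s: 14.9
ee_pos: [533.5, 43.4, 20.4]
ee_rot: [180.0, -0.0, 82.2]
force: [0.0, 0.0, 0.2]
gripper_width: 50.4
gripper_force: 0.3
```

>>> send_rows(
  targets=[
    [[0,0,0,0.00035,0.0025,0,-0.1],[0,0,0,0.00035,0.0025,0,-0.1],[0,0,0,0.00035,0.0025,0,-0.1],[0,0,0,0,0,0,-0.1]],
  ],
)

```text
time_s: 15.3
ee_pos: [533.8, 44.9, 20.4]
ee_rot: [180.0, -0.0, 82.2]
force: [-0.1, -0.9, -0.0]
gripper_width: 50.2
gripper_force: 0.2
```

>>> send_rows(
  targets=[
    [[0,0,0,0.00035,0.0025,0,-0.1],[0,0,0,0.00035,0.0025,0,-0.1],[0,0,0,0,0,0,-0.1]],
  ],
)

```text
time_s: 15.6
ee_pos: [533.9, 45.9, 20.4]
ee_rot: [180.0, -0.0, 82.2]
force: [-0.1, -1.3, 1.0]
gripper_width: 50.1
gripper_force: 0.2
```

```bash
python3 look.py w7.png 25
```

```text
t 15.6 tcp tray [13.7  0.4] 20.4 pan tray [68.2  0.5] [  229    68   169   169 22540] F [-0.1 -1.3  1. ] w 50.127028108226284
```

>>> send_rows(
  targets=[
    [[0,0,0,0.00035,0.0025,0,-0.1],[0,0,0,0.00035,0.0025,0,-0.1],[0,0,0,0,0,0,-0.1]],
  ],
)

```text
time_s: 15.95
ee_pos: [534.0, 46.9, 20.4]
ee_rot: [180.0, -0.0, 82.2]
force: [-0.7, -0.9, -0.6]
gripper_width: 50.0
gripper_force: 0.2
```

>>> send_rows(
  targets=[
    [[0,0,0,0.00035,0.0025,0,-0.1],[0,0,0,0.00035,0.0025,0,-0.1],[0,0,0,0,0,0,-0.1]],
  ],
)

```text
time_s: 16.25
ee_pos: [534.2, 47.9, 20.4]
ee_rot: [180.0, -0.0, 82.2]
force: [0.8, -0.5, -0.1]
gripper_width: 50.2
gripper_force: 0.2
```

>>> send_rows(
  targets=[
    [[0,0,0,0.00035,0.0025,0,-0.1],[0,0,0,0.00035,0.0025,0,-0.1],[0,0,0,0,0,0,-0.1]],
  ],
)

```text
time_s: 16.55
ee_pos: [534.3, 48.9, 20.4]
ee_rot: [180.0, -0.0, 82.2]
force: [-0.5, -0.9, -0.1]
gripper_width: 50.0
gripper_force: 0.2
```

>>> send_rows(
  targets=[
    [[0,0,0,0.00035,0.0025,0,-0.1],[0,0,0,0,0,0,-0.1]],
  ],
)

```text
time_s: 16.75
ee_pos: [534.4, 49.4, 20.4]
ee_rot: [180.0, -0.0, 82.2]
force: [0.0, -1.2, 0.0]
gripper_width: 50.2
gripper_force: 0.2
```

>>> send_rows(
  targets=[
    [[0,0,0,0.00035,0.0025,0,-0.1],[0,0,0,0,0,0,-0.1]],
  ],
)

```text
time_s: 16.95
ee_pos: [534.5, 49.9, 20.4]
ee_rot: [180.0, -0.0, 82.2]
force: [0.4, -0.9, -0.0]
gripper_width: 50.1
gripper_force: 0.2
```

>>> send_rows(
  targets=[
    [[0,0,0,0.00035,0.0025,0,-0.1],[0,0,0,0,0,0,-0.1]],
  ],
)

```text
time_s: 17.15
ee_pos: [534.5, 50.4, 20.4]
ee_rot: [180.0, 0.0, 82.2]
force: [0.3, -0.7, -0.1]
gripper_width: 50.1
gripper_force: 0.2
```

>>> send_rows(
  targets=[
    [[0,0,0,0.00035,0.0025,0,-0.1],[0,0,0,0,0,0,-0.1]],
  ],
)

```text
time_s: 17.35
ee_pos: [534.6, 50.9, 20.4]
ee_rot: [180.0, -0.0, 82.2]
force: [0.7, -0.8, 0.1]
gripper_width: 50.5
gripper_force: 0.2
```

```bash
python3 look.py w8.png 25
```

```text
t 17.35 tcp tray [18.7  0.4] 20.4 pan tray [73.3  0.5] [  229    68   169   169 22538] F [ 0.7 -0.8  0.1] w 50.5351524431149
```

>>> send_rows(
  targets=[
    [[0,0,0,0.00035,0.0025,0,-0.1],[0,0,0,0,0,0,-0.1]],
  ],
)

```text
time_s: 17.6
ee_pos: [534.7, 51.4, 20.4]
ee_rot: [180.0, -0.0, 82.2]
force: [-0.9, -0.1, 0.4]
gripper_width: 49.9
gripper_force: 0.2
```

>>> send_rows(
  targets=[
    [[0,0,0,0.00035,0.0025,0,-0.1],[0,0,0,0,0,0,-0.1]],
  ],
)

```text
time_s: 17.8
ee_pos: [534.7, 51.9, 20.4]
ee_rot: [180.0, -0.0, 82.2]
force: [-0.5, -1.2, 0.5]
gripper_width: 49.8
gripper_force: 0.2
```

>>> send_rows(
  targets=[
    [[0,0,0,0.00035,0.0025,0,-0.1],[0,0,0,0,0,0,-0.1]],
  ],
)

```text
time_s: 18.0
ee_pos: [534.8, 52.4, 20.4]
ee_rot: [180.0, -0.0, 82.2]
force: [0.1, -0.9, 0.1]
gripper_width: 50.1
gripper_force: 0.2
```

>>> send_rows(
  targets=[
    [[0,0,0,0.00035,0.0025,0,-0.1],[0,0,0,0,0,0,-0.1]],
  ],
)

```text
time_s: 18.2
ee_pos: [534.8, 52.9, 20.4]
ee_rot: [180.0, 0.0, 82.2]
force: [-0.2, -0.6, 0.8]
gripper_width: 50.5
gripper_force: 0.3
```

```bash
python3 look.py w9.png 25
```

```text
t 18.2 tcp tray [20.7  0.4] 20.4 pan tray [75.2  0.5] [  229    68   169   169 22538] F [-0.2 -0.6  0.8] w 50.51697434076027
```

View pics/w9.png

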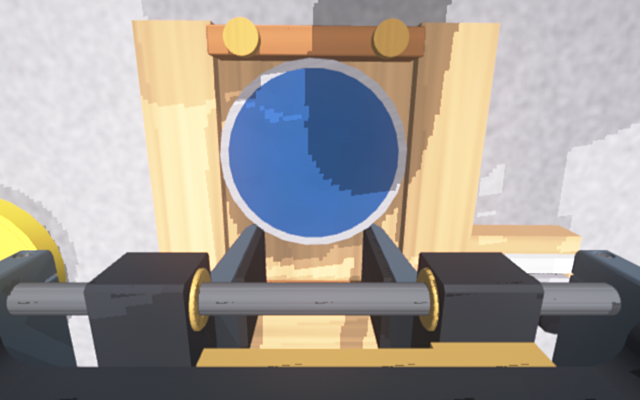

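The pan is flat in the well, and its front rim (row 58) almost touches the stop's edge (row 57).

>>> send_rows(
  targets=[
    [[0,0,0,0.00035,0.0025,0,-0.1],[0,0,0,0,0,0,-0.1]],
  ],
)

```text
time_s: 18.45
ee_pos: [534.9, 53.1, 20.4]
ee_rot: [-180.0, 0.0, 82.2]
force: [-0.5, -2.3, 0.9]
gripper_width: 49.9
gripper_force: 1.0
```

>>> send_rows(
  targets=[
    [[0,0,0,0.0002,0.0015,0,-0.1],[0,0,0,0,0,0,-0.1]],
  ],
)

```text
time_s: 18.65
ee_pos: [534.9, 53.3, 20.4]
ee_rot: [-180.0, 0.0, 82.2]
force: [-1.0, -3.3, 0.6]
gripper_width: 50.6
gripper_force: 1.6
```

>>> send_rows(
  targets=[
    [[0,0,0,0.00035,0.0025,0,-0.1],[0,0,0,0,0,0,-0.1]],
  ],
)

```text
time_s: 18.85
ee_pos: [534.9, 53.5, 20.3]
ee_rot: [-180.0, 0.1, 82.2]
force: [-0.5, -5.9, 0.8]
gripper_width: 49.7
gripper_force: 2.5
```

>>> send_rows(
  targets=[
    [[0,0,0,0.0003,0.0021,0,-0.1],[0,0,0,0,0,0,-0.1],[0,0,0,0,0,0,-0.1]],
  ],
)

```text
time_s: 19.15
ee_pos: [534.9, 53.6, 20.4]
ee_rot: [-180.0, 0.1, 82.2]
force: [-0.4, -6.2, 0.8]
gripper_width: 50.1
gripper_force: 2.9
```

>>> send_rows(
  targets=[
    [[0,0,0,0.0002,0.0015,0,-0.1],[0,0,0,0,0,0,-0.1]],
  ],
)

```text
time_s: 19.35
ee_pos: [534.9, 53.7, 20.3]
ee_rot: [-180.0, 0.1, 82.2]
force: [-1.1, -7.4, 0.5]
gripper_width: 50.2
gripper_force: 3.4
```

>>> send_rows(
  targets=[
    [[0,0,0,0.0001,0.0006,0,-0.1],[0,0,0,0,0,0,-0.1],[0,0,0,0,0,0,-0.1],[0,0,0,0,0,0,-0.1],[0,0,0,0,0,0,-0.1],[0,0,0,0,0,0,-0.1]],
  ],
)

```text
time_s: 19.95
ee_pos: [534.9, 53.7, 20.4]
ee_rot: [-180.0, 0.1, 82.2]
force: [-0.3, -8.2, 0.7]
gripper_width: 50.1
gripper_force: 3.5
```

>>> send_rows(
  targets=[
    [[0,0,0,0,0,0,-0.1],[0,0,0,0,0,0,-0.1],[0,0,0,0,0,0,-0.1],[0,0,0,0,0,0,-0.1],[0,0,0,0,0,0,-0.1],[0,0,0,0,0,0,-0.1],[0,0,0,0,0,0,-0.1],[0,0,0,0,0,0,-0.1]],
  ],
)

```text
time_s: 20.75
ee_pos: [534.9, 53.7, 20.4]
ee_rot: [-180.0, 0.1, 82.2]
force: [-1.4, -8.2, 1.5]
gripper_width: 50.3
gripper_force: 3.5
```

The bedding push held at about 8 N for well over 1 s. Next: back off, rise, and close the fingers.

>>> send_rows(
  targets=[
    [[0,0,0,-0.0014,-0.0099,0,-0.1],[0,0,0,-0.0028,-0.0198,0,-0.1],[0,0,0,-0.0041,-0.0297,0,-0.1],[0,0,0,-0.0041,-0.0297,0,-0.1],[0,0,0,-0.0041,-0.0297,0,-0.1],[0,0,0,-0.0041,-0.0297,0,-0.1],[0,0,0,0,0,0.1,-0.1],[0,0,0,0,0,0.12,-0.1],[0,0,0,0,0,0.15,1],[0,0,0,0,0,0.15,1],[0,0,0,0,0,0.1,1],[0,0,0,0,0,0,1]],
  ],
)

```text
time_s: 21.95
ee_pos: [533.0, 25.1, 147.3]
ee_rot: [179.6, -0.1, 82.2]
force: [0.3, -0.5, 0.9]
gripper_width: 21.2
gripper_force: 0.0
```

```bash
python3 - <<'E'
from h import *
q=[532.4,32.3,np.radians(82.15)]
s=env.state();print(s["ee_pos"],s["gripper_width"]);p,d=grab("wrist");save("w10.png",p)
ce,st=blue(p);b=wz(s["ee_pos"],s["ee_rot"],ce,25);print(inv2(q,*b[:2]))
for n,z in(("lip",16),("seat",9),("keeper_knob",57)):
  for r in optics.place_of("wrist",n)[:2]: w=wz(s["ee_pos"],s["ee_rot"],r["at"],z);print(n,r,w,inv2(q,*w[:2]))
E
```

```text
[533.01028387  25.06223    147.3217876 ] 21.24174363874463
(np.float64(73.89804837081486), np.float64(0.9045678956380065))
lip {'at': [310.7, 184.4], 'conf': 0.84} [532.76365841  33.29511376  16.        ] (np.float64(1.0354570847500404), np.float64(-0.2243378303051236))
keeper_knob {'at': [450.9, 189.2], 'conf': 0.95} [639.25063555  24.15836672  57.        ] (np.float64(6.528333420370084), np.float64(-106.96132652526649))
```

View pics/w10.png

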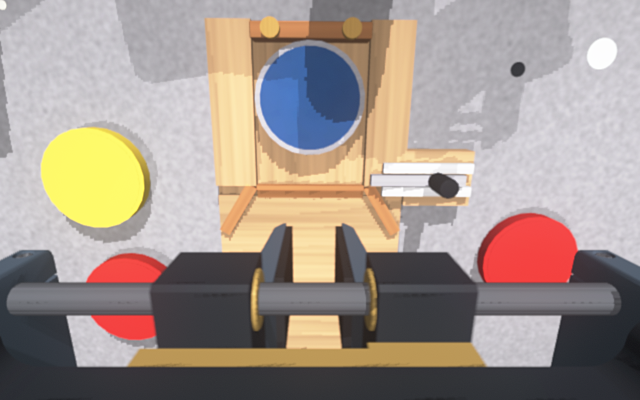

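The pan (308,97) lies flat against the stop, and the knob is at (444,186). I'll move behind the knob.

>>> send_rows(
  targets=[
    [[0,0,0,0.153,-0.007,0,1],[0,0,0,0.153,-0.007,0,1],[0,0,0,0.153,-0.007,0,1],[0,0,0,0.153,-0.007,0,1],[0,0,0,0.153,-0.007,0,1],[0,0,0,0,0,-0.13,1],[0,0,0,0,0,-0.13,1],[0,0,0,0,0,-0.13,1],[0,0,0,0,0,-0.13,1],[0,0,0,0,0,0,1],[0,0,0,0,0,0,1]],
  ],
)

```text
time_s: 23.25
ee_pos: [683.4, 18.3, 39.2]
ee_rot: [-179.9, 0.0, 82.2]
force: [0.6, -0.7, 0.3]
gripper_width: 0.6
gripper_force: 0.0
```

```bash
python3 - <<'E'
from h import *
q=[532.4,32.3,np.radians(82.15)]
s=env.state();print(s["ee_pos"],inv2(q,*s["ee_pos"][:2]),s["force"],s["gripper_width"])
E
```

```text
[683.43595771  18.27358487  39.20169497] (np.float64(6.733533900476255), np.float64(-151.53633347652436)) [ 0.58703109 -0.67512115  0.30887819] 0.6450868101853552
```

>>> send_rows(
  targets=[
    [[0,0,0,-0.0149,0.002,0,1],[0,0,0,-0.0149,0.002,0,1],[0,0,0,-0.0149,0.002,0,1],[0,0,0,-0.0149,0.002,0,1],[0,0,0,-0.0149,0.002,0,1],[0,0,0,-0.0149,0.002,0,1],[0,0,0,-0.0099,0.0014,0,1],[0,0,0,-0.0099,0.0014,0,1],[0,0,0,-0.0099,0.0014,0,1],[0,0,0,-0.0099,0.0014,0,1],[0,0,0,-0.0099,0.0014,0,1]],
  ],
)

```text
time_s: 24.35
ee_pos: [656.2, 22.1, 40.3]
ee_rot: [180.0, -0.0, 82.2]
force: [2.2, -0.6, -0.7]
gripper_width: 0.6
gripper_force: 0.8
```

>>> send_rows(
  targets=[
    [[0,0,0,-0.0099,0.0014,0,1],[0,0,0,-0.0099,0.0014,0,1],[0,0,0,-0.0099,0.0014,0,1],[0,0,0,-0.0099,0.0014,0,1],[0,0,0,-0.0099,0.0014,0,1],[0,0,0,-0.0099,0.0014,0,1],[0,0,0,-0.0099,0.0014,0,1],[0,0,0,-0.0099,0.0014,0,1],[0,0,0,-0.0099,0.0014,0,1],[0,0,0,-0.0099,0.0014,0,1],[0,0,0,-0.0099,0.0014,0,1]],
  ],
)

```text
time_s: 25.45
ee_pos: [634.3, 25.2, 40.4]
ee_rot: [180.0, -0.0, 82.2]
force: [2.8, 0.5, -0.2]
gripper_width: 0.5
gripper_force: 0.8
```

```bash
python3 look.py w11.png 25
```

```text
t 25.45 tcp tray [   6.9 -102. ] 40.4 pan tray [74.9  0.7] [   35    42   157   158 19297] F [ 2.8  0.5 -0.2] w 0.5118287097429943
```

View pics/w11.png

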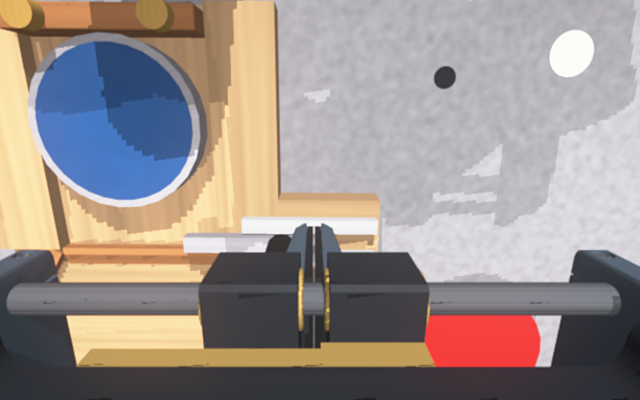

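The bar tip, at (185,243), is moving into the well behind the pan with a clear gap. Continuing.

>>> send_rows(
  targets=[
    [[0,0,0,-0.0099,0.0014,0,1],[0,0,0,-0.0099,0.0014,0,1],[0,0,0,-0.0099,0.0014,0,1],[0,0,0,-0.0099,0.0014,0,1],[0,0,0,-0.0099,0.0014,0,1],[0,0,0,-0.0099,0.0014,0,1],[0,0,0,-0.0099,0.0014,0,1],[0,0,0,-0.0099,0.0014,0,1],[0,0,0,-0.0099,0.0014,0,1],[0,0,0,-0.0099,0.0014,0,1],[0,0,0,-0.0099,0.0014,0,1],[0,0,0,0,0,0,1]],
  ],
)

```text
time_s: 26.7
ee_pos: [612.2, 28.3, 40.4]
ee_rot: [-180.0, 0.0, 82.2]
force: [0.8, 0.2, -0.4]
gripper_width: 0.5
gripper_force: 0.3
```

>>> send_rows(
  targets=[
    [[0,0,0,-0.0025,0.00035,0,1],[0,0,0,-0.0025,0.00035,0,1],[0,0,0,-0.0025,0.00035,0,1],[0,0,0,-0.0025,0.00035,0,1],[0,0,0,0,0,0,1]],
  ],
)

```text
time_s: 27.2
ee_pos: [610.7, 28.5, 40.4]
ee_rot: [180.0, -0.0, 82.2]
force: [1.0, -0.0, -0.2]
gripper_width: 0.6
gripper_force: 0.7
```

>>> send_rows(
  targets=[
    [[0,0,0,-0.005,0.0007,0,1],[0,0,0,-0.005,0.0007,0,1],[0,0,0,-0.005,0.0007,0,1],[0,0,0,-0.005,0.0007,0,1],[0,0,0,0,0,0,1]],
  ],
)

```text
time_s: 27.7
ee_pos: [606.4, 29.1, 40.4]
ee_rot: [-180.0, 0.0, 82.2]
force: [1.3, 1.5, 0.1]
gripper_width: 0.5
gripper_force: 0.5
```

>>> send_rows(
  targets=[
    [[0,0,0,-0.0025,0.00035,0,1],[0,0,0,-0.0025,0.00035,0,1],[0,0,0,-0.0025,0.00035,0,1],[0,0,0,0,0,0,1]],
  ],
)

```text
time_s: 28.1
ee_pos: [605.1, 29.3, 40.4]
ee_rot: [-180.0, 0.0, 82.2]
force: [1.8, 0.1, -0.1]
gripper_width: 0.9
gripper_force: 0.7
```

>>> send_rows(
  targets=[
    [[0,0,0,-0.0025,0.00035,0,1],[0,0,0,-0.0025,0.00035,0,1],[0,0,0,-0.0025,0.00035,0,1],[0,0,0,0,0,0,1]],
  ],
)

```text
time_s: 28.5
ee_pos: [603.6, 29.5, 40.4]
ee_rot: [-180.0, -0.0, 82.2]
force: [1.0, -0.2, -0.3]
gripper_width: 0.2
gripper_force: 0.7
```

>>> send_rows(
  targets=[
    [[0,0,0,-0.0025,0.00035,0,1],[0,0,0,-0.0025,0.00035,0,1],[0,0,0,0,0,0,1]],
  ],
)

```text
time_s: 28.8
ee_pos: [602.6, 29.7, 40.4]
ee_rot: [180.0, -0.0, 82.2]
force: [0.2, 0.4, -1.2]
gripper_width: 0.4
gripper_force: 0.7
```

>>> send_rows(
  targets=[
    [[0,0,0,-0.0025,0.00035,0,1],[0,0,0,-0.0025,0.00035,0,1],[0,0,0,0,0,0,1]],
  ],
)

```text
time_s: 29.1
ee_pos: [601.6, 29.8, 40.4]
ee_rot: [-180.0, 0.0, 82.2]
force: [1.9, 0.2, 0.2]
gripper_width: 0.6
gripper_force: 0.7
```

>>> send_rows(
  targets=[
    [[0,0,0,-0.0025,0.00035,0,1],[0,0,0,-0.0025,0.00035,0,1],[0,0,0,0,0,0,1]],
  ],
)

```text
time_s: 29.4
ee_pos: [600.6, 29.9, 40.4]
ee_rot: [-180.0, -0.0, 82.2]
force: [1.5, 0.8, -0.0]
gripper_width: 0.4
gripper_force: 0.7
```

>>> send_rows(
  targets=[
    [[0,0,0,-0.0025,0.00035,0,1],[0,0,0,-0.0025,0.00035,0,1],[0,0,0,-0.0025,0.00035,0,1],[0,0,0,0,0,0,1]],
  ],
)

```text
time_s: 29.8
ee_pos: [600.1, 30.1, 40.5]
ee_rot: [179.9, -0.0, 82.2]
force: [4.2, -0.0, -2.2]
gripper_width: 0.7
gripper_force: 2.2
```

>>> send_rows(
  targets=[
    [[0,0,0,-0.0035,0.0005,0,1],[0,0,0,0,0,0,1],[0,0,0,0,0,0,1]],
  ],
)

```text
time_s: 30.1
ee_pos: [600.1, 30.1, 40.6]
ee_rot: [179.8, -0.0, 82.2]
force: [5.9, -0.5, -2.7]
gripper_width: 0.6
gripper_force: 2.9
```

It has reached a hard end. Retreat and check.

>>> send_rows(
  targets=[
    [[0,0,0,0.015,-0.002,0,1],[0,0,0,0.03,-0.004,0,1],[0,0,0,0.05,-0.007,0,1],[0,0,0,0,0,0.15,1],[0,0,0,0,0,0.2,1],[0,0,0,0,0,0.2,1],[0,0,0,-0.2,0,0.1,1],[0,0,0,-0.2,-0.1,0,1],[0,0,0,0,-0.1,0,1],[0,0,0,0,0,0,1],[0,0,0,0,0,0,1]],
  ],
)

```text
time_s: 31.2
ee_pos: [538.0, -12.4, 170.6]
ee_rot: [180.0, -0.0, 82.1]
force: [0.8, -0.2, -0.9]
gripper_width: 0.7
gripper_force: 0.0
```

```bash
python3 look.py w12.png 25; python3 - <<'E'
from h import *
q=[532.4,32.3,np.radians(82.15)];s=env.state()
for r in optics.place_of("wrist","keeper_knob")[:2]: w=wz(s["ee_pos"],s["ee_rot"],r["at"],57);print(r,inv2(q,*w[:2]))
E
```

```text
t 31.2 tcp tray [-43.5 -11.7] 170.6 pan tray [73.8  0.7] [ 251    1   95  103 7709] F [ 0.8 -0.2 -0.9] w 0.6716940807786735
{'at': [359.8, 136.4], 'conf': 0.91} (np.float64(7.97466895633974), np.float64(-48.71041442119293))
```

View pics/w12.png

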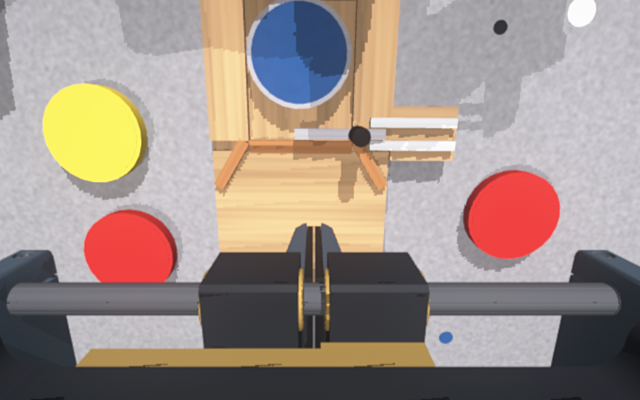

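The knob, at (360,136), is at tray y ≈ -49 mm, so the keeper is closed. The pan is still home at (299,54).

```bash
python3 -c "
from workcell import env
print(env.job_done())"
```

```text
the job is handed in; nothing more can be done
None
```

The pan lies flat against the end stop, bedded for just over a second at about 8 N (highest reading about 8.3 N). The keeper is pushed to its hard end behind it, and the job was handed in at about 31 s of the 61 s allowed.

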